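# Close the tumbler barrel and hold the self-closing guard gate open for loading

### The job

The barrel of brass parts is about to go into the tumbler, and the guard's gate swings shut by itself, so I need your hand on it. First put the loose lid on the barrel and press it down until it sits level and fully home on the rim; then squeeze the red safety catch on top of the gate, then the black one, pull the gate by its handle past its ball catch and swing it wide open, about square to the front. Finish while still holding the handle with the gate wide open and still; leave the other things on the bench where they are.

Things in the scene. Friction and masses are not known exactly. Their poses are not given: they have to be found in the camera images.
- lid_knob (a point): Loose lid of the barrel, right way up on the bench, 60 g: orange disc 86 mm across, 5 mm thick; below it a black plug 68 mm across, 12 mm deep, tapered to 59 mm at the bottom; on top an upright round black knob 22 mm across, 26 mm high. This point: middle of the knob on the lid's axis, 30 mm above the plug's underside, 13 mm above the disc, 13 mm below the knob's top; z up out of the knob.
- barrel_rim (a point): Grey rubber tumbler barrel standing loose on the bench, 84 mm across (87 over its ribs), 90 mm high, about 0.8 kg. This point: centre of its mouth (73 mm across) at rim height, z up. Springy nubs inside the rim hold a lid that is only laid on some 6 mm proud; pushed at the knob with 6 to 15 N it goes home: disc flat on the rim, lid_knob 18 mm above this point.
- tumbler: Rotary tumbler, fixed to the bench: blue base 276 mm wide (y), 196 mm deep, and a clear-walled aluminium guard over two rollers, flat roof at 165 mm. Origin under its middle at bench level; x points to its back, away from the robot, y to the left seen from the robot. The gate closes its front.
- gate (a joint): Gate angle, rad: 0 shut, 1.85 at its stop. Hinged at its right end (seen from the robot): the left end swings out to the robot, anticlockwise from above. Clear pane in an aluminium frame 245x12 mm, 40 to 160 mm high. Either catch locks it. A ball catch at its left end gives way within 0.08 rad at a pull of about 8 N on the handle. A spring always pulls it shut, 1 N at the handle when shut, 3 N wide open.
- gate_hinge (a point): Point on the gate's upright hinge line, 170 mm above the bench. It turns with the gate: y points along the gate to its free end, x into the guard, z up. In this frame handle_grip lies at x = -40, y = +203, z = +25 mm; the middles of the catches at x = 0, y = +49 mm (black) and +133 mm (red).
- gate_handle: The gate's handle: an upright round yellow bar 14 mm across (17 at its cap) in front of the gate near its free end, 76 to 215 mm high, its axis 34 mm off the gate's face, on two stand-offs at 80 and 148 mm; above 155 mm the bar stands clear. The bar turns freely on its own axis. Origin at handle_grip.
- handle_grip (a point): Point on the axis of the handle bar, 195 mm above the bench, 20 mm below the bar's top.
- catch_red (a joint): Red safety catch, m: 0 locked, 0.010 fully squeezed, bolt clear from 0.008. Two upright red tabs on top of the gate, geared together, each 6 mm thick, 16 mm deep, 169 to 225 mm high; 44 mm over their outer faces, 24 mm when squeezed together along the gate (about 5 N). They stay where pushed. A red rocker keeps a stop block between the black tabs until this catch is squeezed.
- catch_red_mid (a point): Half-way between the red tabs, 207 mm above the bench, 18 mm below the tabs' tops; y points along the gate, from tab to tab. Round the tabs nothing stands higher than 182 mm except the handle (215) and the other catch; between red and black tabs 40 mm are free.
- catch_black (a joint): Black main catch, m: 0 locked, 0.010 fully squeezed, bolt clear from 0.008. The same kind of catch as the red one, with two black tabs of the same size.
- catch_black_mid (a point): Half-way between the black tabs, 207 mm above the bench; y points along the gate. It lies 84 mm nearer the hinge than the red one.
- tuner_head: Bystander: spare machine head of a guitar, a metal lump 38x56x12 mm. Origin under its middle. To be left where it is.
- turned_plug: Bystander: upright turned maple plug, 23 mm across, 47 mm high. Origin under its middle. To be left where it is.
- masking_tape: Bystander: roll of masking tape, 101 mm across, 24 mm high. Origin under its middle. To be left where it is.
- side_cutter: Bystander: side cutter with teal handles, lying flat, 76x118x10 mm. Origin under its middle. To be left where it is.
- flux_tin: Bystander: round mustard tin, 52 mm across, 21 mm high. Origin under its middle. To be left where it is.
- screwdriver_1: Bystander: short red screwdriver lying flat, 119x31x19 mm. Origin under its middle. To be left where it is.
Things that resemble listed ones, but are neither listed nor needed, are in the scene too. There is more than one size of the part that bears lid_knob; the job needs the larger.

How it is judged:
By the outcome, as a careful person would: the job done as asked, in the order asked, and still so for the second after the job is handed in, while the arm keeps its last pose, push and grip.
It also fails if it takes over 64 s, if anything falls off the work surface, if the arm or the gripper's body presses on something with over 40 N, if the wrist force passes 120 N, or if a joint passes its speed limit or range.

### The arm

A 6-joint arm with a two-finger parallel gripper is mounted at the origin on a cart in front of the work surface, level with it; the furniture and walls round the work are solid. World frame = base frame: x ahead of the robot, y to its left, z up, the work surface at z = 0. Lengths are in mm, angles in rad, forces in N, time in s.
With the tool pointing down it reaches from about 350 to 975 mm from the base axis. Payload 7.1 kg.
Tool frame: the origin (TCP) lies between the finger pads; the fingertips stand 19 mm ahead of it and the grasp point (between the pads) is the TCP (ctrl.tcp_to_tips is the distance from the TCP to the fingertips, in mm); z points along the fingers, y is the line along which they close (so a half turn about z gives the same grasp; the last joint's range is limited). The gripper opens to 88 mm and grips with 3 to 60 N. Pads are 20 mm wide; open, the fingers measure 115 mm over their backs; the gripper's body (75 mm by 178 mm) begins 61 mm behind the grasp point.
Start: joints at [1.16, 0.423, 1.63, -0, 1.089, -0.019], TCP at [238.626, 577.635, 241.675] pointing down, gripper open.
Joint ranges: [-3, 3], [-0.9, 2.11], [0.09, 2.58], [-1.31, 4.45], [0.11, 2.69], [-2.54, 2.54]. Speed limits (rad/s): [2.39, 2.39, 3.01, 3.14, 3.14, 3.14].

### API

Orientations are given as a rotation vector (axis times angle).
In Python, from workcell import status, optics, ctrl gives the robot as it stands. The module is installed in compiled form; this text tells all that it offers.
- The arm moves only by the shell command python3 -m inch 'ROWS'. ROWS is JSON, a list that holds one entry, the list of rows, each a list of 7 numbers: the shift along the tool's x, y, z in mm, then the turn, a rotation vector about the tool's x, y, z in rad, then the opening in per cent of the stroke, from 0 (shut) to 100 (fully open). A call has 1 to 20 rows; each row is the pose to reach, as a shift and turn from the pose commanded when the call began, along the tool's axes at that moment; what a row does not reach only later rows make up. A row lasts 1/10 s, in which the tool goes at most 50 mm and 8.59 degrees, less where a joint would pass 70% of its speed; a pose out of reach is approached as far as the arm can. A call with a gripper value outside its range is refused whole. The fingers move at their own pace and stop on an object; the grip force is fixed at half the most. Time passes only in rows, so rows that repeat a pose let the fingers close. It gives the time, the measured TCP pose, the force, the opening and the grip force at its end, in the units of the state.
- status.get_obs(): the state, without advancing time (a new reading comes with each control period).
- optics.get_image(name): name is "scene" or "top" or "wrist"; returns a dict with "frame" (384x512x3 uint8, red, green, blue), "fx", "fy", "cx", "cy" (pixels), "rvec" (rotation vector, rad) and "tvec" (3), from world to camera coordinates, as OpenCV has them; the wrist camera has in their place "hand_eye" (4x4, takes a point from camera to tool coordinates, whose origin is the TCP and whose axes are the flange's). Camera axes: x right, y down, z forward; pixel columns grow to the right and rows downward; lengths in mm; the calibration is good to about 2 mm. A picture is of the moment at which its call begins: read the wrist's pose just before it. There is no depth.
- ctrl.close_job(): hands the job in; it is judged then, once.
The state is a dict: "t": time; "qpos": joint angles; "qvel": joint speeds; "joint_torque": joint torques, N m; "ee_pos": TCP position; "orientation": TCP orientation; "ft_force": force on the tool from outside, world axes, zero at the start; "moment": the same for the moment, N m; "width": finger opening in mm; "grasp_force": force on a finger pad.
Only numpy, scipy, OpenCV 4.12 (cv2) and the standard library are available. Lean on these libraries where they do the work, as an engineer would, in place of code of your own. Each camera call takes 0.05 s, during which the arm holds its last target. There are 200 camera calls.

## Working session

There is one attempt and no reset: what is moved stays moved. The work goes in short steps, Python scripts to look and compute and a shell command to move; the robot and the scene stay as the last step left them, time stands still between calls to the robot, and variables do not carry over. Pictures are saved under pics/ and viewed, at most 13 in all, crops included, and the job is handed in when it is done.

```bash
mkdir -p pics; cat > h.py <<'E'
import numpy as np, cv2
from workcell import status, optics, ctrl
from scipy.spatial.transform import Rotation as R
def cam(name):
    o=status.get_obs(); d=optics.get_image(name)
    K=np.array([[d['fx'],0,d['cx']],[0,d['fy'],d['cy']],[0,0,1.]])
    if name=='wrist':
        T=np.eye(4);T[:3,:3]=R.from_rotvec(o['orientation']).as_matrix();T[:3,3]=o['ee_pos']
        W=T@np.array(d['hand_eye'])
    else:
        W=np.eye(4);r=R.from_rotvec(np.ravel(d['rvec'])).as_matrix();W[:3,:3]=r.T;W[:3,3]=-r.T@np.ravel(d['tvec'])
    return d['frame'],K,W
def ray(K,W,u,v):
    return W[:3,3],W[:3,:3]@np.linalg.inv(K)@np.array([u,v,1.])
def onz(K,W,u,v,z):
    o,d=ray(K,W,u,v);return o+d*(z-o[2])/d[2]
def proj(K,W,p):
    q=K@(W[:3,:3].T@(np.asarray(p)-W[:3,3]));return q[:2]/q[2]
def save(n,im):cv2.imwrite('pics/'+n+'.png',cv2.cvtColor(im,cv2.COLOR_RGB2BGR))
def tool(p):  # world point -> tool coords
    o=status.get_obs();return R.from_rotvec(o['orientation']).as_matrix().T@(np.asarray(p)-o['ee_pos'])
E
python3 - <<'E'
from h import *
for n in('scene','top'):
    f,K,W=cam(n);np.savez(n+'0.npz',f=f,K=K,W=W);save(n+'0',cv2.resize(f,(800,600),interpolation=cv2.INTER_CUBIC));print(n,W.round(2).tolist(),K[0,0])
o=status.get_obs();print(R.from_rotvec(o['orientation']).as_matrix().round(3),o['ft_force'])
E
```

```text
scene [[0.73, -0.45, 0.5, -112.95], [-0.68, -0.48, 0.55, -708.84], [-0.01, -0.75, -0.66, 1044.69], [0.0, 0.0, 0.0, 1.0]] 499.11076817915824
top [[0.02, -1.0, 0.07, 459.2], [-1.0, -0.02, -0.01, 38.42], [0.01, -0.07, -1.0, 1635.85], [0.0, 0.0, 0.0, 1.0]] 451.6278354094243
[[-0.924  0.382 -0.001]
 [ 0.382  0.924 -0.001]
 [ 0.    -0.001 -1.   ]] [-0.0893575  -0.13206094 -1.04136154]
```

View pics/scene0.png

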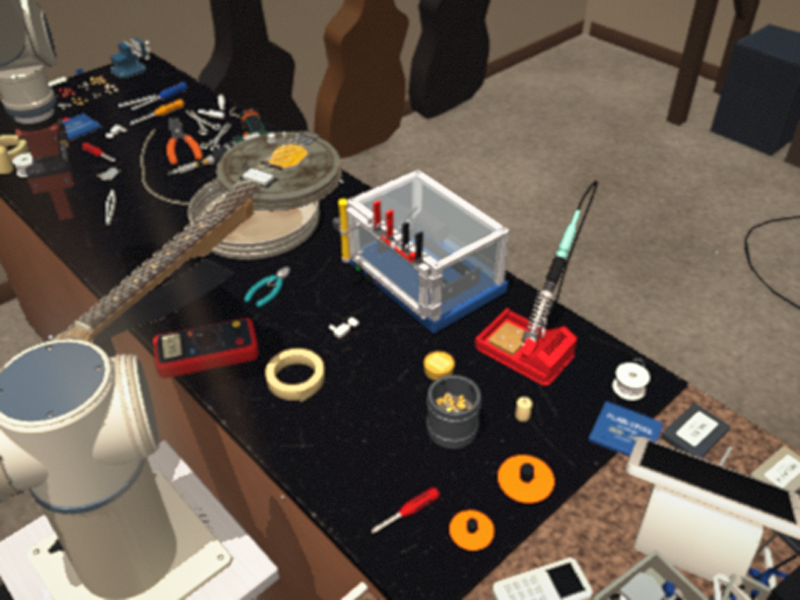

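View pics/top0.png

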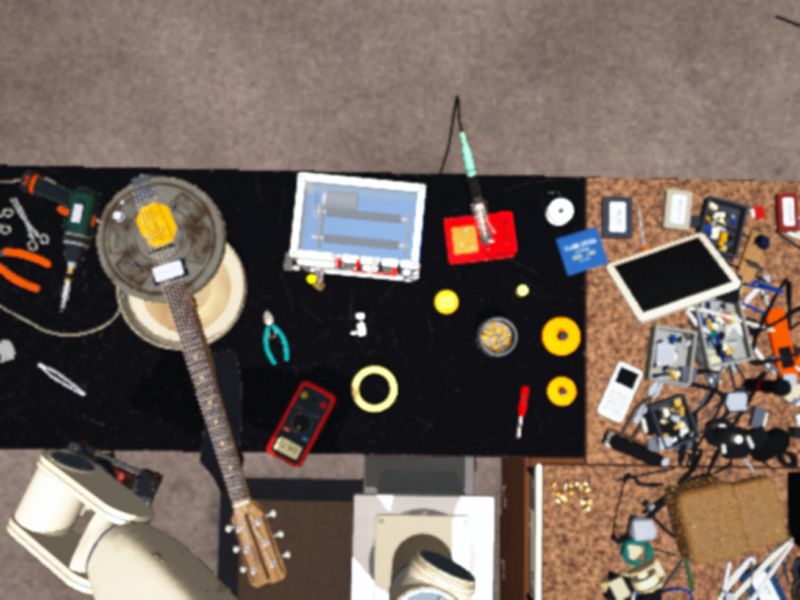

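Orange lids: the large one is at scene (526,478) / top (561,336), the small one at scene (472,530) / top (562,391). I choose the larger, farther one. The barrel is at top (497,337), the yellow handle at top (313,280), and the red and black tabs lie along the gate's top edge, y≈265.

```bash
cat > m.py <<'E'
from h import *
for n in('top','scene'):
    z=np.load(n+'0.npz');f,K,W=z['f'],z['K'],z['W'];hsv=cv2.cvtColor(f,cv2.COLOR_RGB2HSV)
    def blobs(lo,hi,a,lab,h):
        m=cv2.inRange(hsv,lo,hi);k,_,s,c=cv2.connectedComponentsWithStats(m)
        for i in range(1,k):
            if s[i,4]>=a:
                p=onz(K,W,*c[i],h);q=onz(K,W,c[i][0]+s[i,2]/2,c[i][1],h);print(n,lab,c[i].round(1),s[i,2:].tolist(),p.round(0)[:2],'w',round(2*np.linalg.norm(p-q)))
    blobs((8,180,120),(19,255,255),60,'orange',15)
    blobs((22,150,120),(32,255,255),12,'yellow',205 if n=='top' else 195)
    blobs((0,190,90),(6,255,255),10,'red',225 if n=='top' else 207)
z=np.load('top0.npz');f,K,W=z['f'],z['K'],z['W']
print('barrel',onz(K,W,497/1.5625,337/1.5625,90))
a=f[155:190,175:280];b=f[190:270,295:380]
c1=cv2.resize(a,None,fx=7,fy=7,interpolation=cv2.INTER_CUBIC);c2=cv2.resize(b,None,fx=4,fy=4,interpolation=cv2.INTER_CUBIC)
out=np.zeros((245+320,735,3),np.uint8);out[:245,:735]=c1;out[245:,:340]=c2
z=np.load('scene0.npz');s=cv2.resize(z['f'][120:180,205:285],None,fx=4.9,fy=4.9,interpolation=cv2.INTER_CUBIC);out[245:245+s.shape[0],343:343+s.shape[1]]=s[:,:392]
save('crop1',out)
E
python3 m.py
```

```text
top orange [296.6 151.8] [17, 19, 80] [743. -85.] w 62
top orange [ 17.3 163.8] [31, 12, 151] [680. 919.] w 111
top orange [ 11.4 178.9] [25, 18, 141] [625. 937.] w 89
top orange [495.9 201.2] [13, 10, 84] [ 577. -809.] w 47
top orange [499.2 215.6] [16, 22, 223] [ 525. -820.] w 58
top yellow [ 99.8 143.1] [24, 28, 470] [726. 558.] w 76
top yellow [462.6 151.8] [4, 7, 15] [ 720. -605.] w 13
top yellow [199.2 178.3] [7, 8, 40] [619. 238.] w 22
top yellow [285.1 192.5] [16, 16, 134] [579. -36.] w 51
top yellow [358.7 215. ] [23, 23, 364] [ 511. -271.] w 73
top yellow [359.1 250.1] [17, 17, 197] [ 400. -272.] w 54
top red [497.9 134.7] [3, 22, 38] [ 774. -709.] w 10
top red [486.  135.4] [7, 8, 40] [ 771. -671.] w 22
top red [293.6 152.2] [18, 22, 57] [705. -60.] w 57
top red [305.8 154. ] [3, 15, 20] [700. -98.] w 9
top red [201.4 247.7] [20, 10, 39] [400. 223.] w 62
top red [334.4 256.1] [6, 19, 64] [ 381. -191.] w 19
top red [186.7 256.3] [6, 9, 19] [373. 267.] w 19
top red [212.2 257.5] [5, 10, 19] [371. 188.] w 15
top red [179.3 270.6] [4, 6, 10] [329. 289.] w 12
top red [205.8 270
[... 761 characters left out ...]
w 9
scene red [58.5 95.4] [12, 9, 34] [373. 754.] w 39
scene red [240.9 135.4] [3, 13, 35] [652. 183.] w 9
scene red [249.1 142.2] [3, 16, 42] [647. 143.] w 8
scene red [261.6 163.4] [10, 6, 25] [607.  49.] w 27
scene red [322.2 215.7] [28, 27, 110] [ 575. -194.] w 66
scene red [160.5 209.6] [4, 9, 14] [307.  88.] w 10
scene red [357.  216.9] [5, 9, 15] [ 632. -253.] w 12
scene red [134.9 230.1] [61, 25, 419] [224.  72.] w 142
scene red [361.9 223.1] [5, 5, 11] [ 624. -274.] w 12
scene red [338.2 231.4] [7, 4, 10] [ 563. -253.] w 16
scene red [344.2 243. ] [5, 6, 10] [ 545. -286.] w 11
scene red [268.  320.9] [25, 17, 166] [ 280. -315.] w 49
barrel [ 510.54423369 -155.93615368   90.        ]
```

View pics/crop1.png

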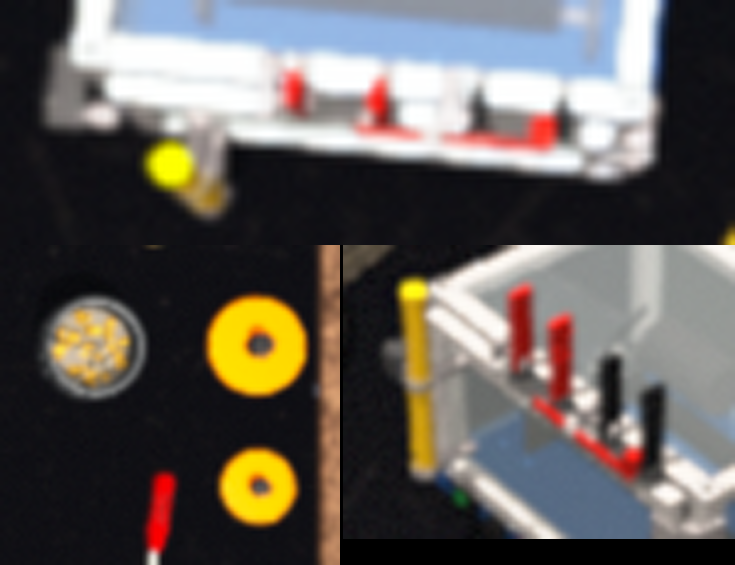

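The crop shows the large lid (right way up, knob centred), the barrel, two red tabs, then two black tabs, and the handle at left. The choice of lid stands.

```bash
python3 - <<'E'
from h import *
z=np.load('top0.npz');K,W=z['K'],z['W']
L=onz(K,W,358.7,215,16);print('lid',L, 'handle',onz(K,W,199.2,178.3,215))
for u,v in[(216.7,168.3),(228.7,169.3),(243.5,169.2),(254.5,171)]:print(onz(K,W,u,v,222))
t=tool([L[0],L[1],250]);print('tool shift',t)
E
```

```text
lid [ 518.09683954 -311.41374289   16.        ] handle [617.59679616 236.83974451 215.        ]
[649.51703396 181.74533703 222.        ]
[647.07640983 143.92501528 222.        ]
[648.29329926  97.35407809 222.        ]
[643.25336228  62.6003961  222.        ]
tool shift [-597.77637694 -714.53940673   -8.06710111]
```

```bash
python3 -m inch '[[[0,0,-60,0,0,0,100],[-405,-294,-60,0,0,0,100],[-405,-294,-60,0,0,0,100],[-405,-294,-60,0,0,0,100],[-405,-294,-60,0,0,0,100],[-405,-294,-60,0,0,0,100],[-405,-294,-60,0,0,0,100],[-405,-294,-60,0,0,0,100],[-405,-294,-60,0,0,0,100],[-500,-504,-60,0,0,0,100],[-598,-715,-40,0,0,0,100],[-598,-715,-30,0,0,0,100],[-598,-715,-8,0,0,0,100],[-598,-715,-8,0,0,0,100],[-598,-715,-8,0,0,0,100],[-598,-715,-8,0,0,0,100],[-598,-715,-8,0,0,0,100],[-598,-715,-8,0,0,0,100],[-598,-715,-8,0,0,0,100],[-598,-715,-8,0,0,0,100]]]'
python3 - <<'E'
from h import *
f,K,W=cam('wrist');np.savez('w1.npz',f=f,K=K,W=W);save('w1',f);o=status.get_obs();print(o['t'],o['qpos'],W.round(2))
E
```

```text
t: 2.1
ee_pos: [517.3, -307.9, 249.8]
orientation: [-0.612, -3.081, -0.0]
ft_force: [1.1, 0.5, 0.3]
width: 87.5
grasp_force: 0.0
2.15 [-0.56393491  0.38610387  1.66896917 -0.00293839  1.08420738 -1.73901018] [[ 3.8000e-01  8.8000e-01  2.7000e-01  4.4156e+02]
 [ 9.2000e-01 -3.6000e-01 -1.1000e-01 -2.7687e+02]
 [ 0.0000e+00  3.0000e-01 -9.6000e-01  3.9234e+02]
 [ 0.0000e+00  0.0000e+00  0.0000e+00  1.0000e+00]]
```

View pics/w1.png

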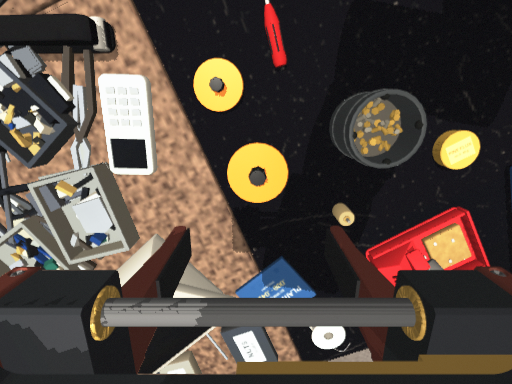

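The large lid is at (258,172) with its knob, and the barrel rim ellipse centres at about (387,128). The small lid is at (218,85).

```bash
python3 - <<'E'
from h import *
z=np.load('w1.npz');f,K,W=z['f'],z['K'],z['W'];hsv=cv2.cvtColor(f,cv2.COLOR_RGB2HSV)
m=cv2.inRange(hsv,(8,150,100),(30,255,255));c=[x for x in cv2.findContours(m,0,2)[0] if cv2.contourArea(x)>300]
for x in c:
    e=cv2.fitEllipse(cv2.convexHull(x));p=onz(K,W,*e[0],17);q=onz(K,W,e[0][0]+e[1][0]/2,e[0][1],17);print('orange',np.round(e,1) if 0 else e,p.round(1),2*np.linalg.norm(p-q))
# knob top: dark blob inside lid
sub=np.zeros(m.shape,np.uint8);cv2.circle(sub,(258,174),17,255,-1);k=cv2.bitwise_and(cv2.inRange(hsv,(0,0,0),(180,255,70)),sub)
M=cv2.moments(k,True);u,v=M['m10']/M['m00'],M['m01']/M['m00'];print('knob',u,v,M['m00'],onz(K,W,u,v,35))
g=cv2.cvtColor(f,cv2.COLOR_RGB2GRAY)[80:180,320:440]
save('barrel',cv2.resize(cv2.convertScaleAbs(f[75:215,210:450],alpha=2.0),None,fx=3.3,fy=3.3,interpolation=cv2.INTER_CUBIC))
E
```

```text
orange ((379.4244079589844, 365.9054260253906), (25.50510597229004, 299.15789794921875), 89.0549087524414) [ 924.3 -242.7   17. ] 45.188194698609436
orange ((410.52264404296875, 312.6739807128906), (26.28715705871582, 56.75870895385742), 164.55947875976562) [ 832.9 -165.7   17. ] 43.34662281603281
orange ((104.46373748779297, 312.68341064453125), (26.556697845458984, 56.6557502746582), 15.360722541809082) [ 640.3 -632.    17. ] 43.7705668770997
orange ((257.1795349121094, 172.26841735839844), (60.59019088745117, 61.62619400024414), 87.07636260986328) [ 518.1 -309.1   17. ] 84.44697064565602
orange ((456.353271484375, 148.6077117919922), (39.9737434387207, 48.16864013671875), 71.74922943115234) [591.1 -46.4  17. ] 54.312146723646116
orange ((217.86546325683594, 84.31707763671875), (50.137420654296875, 54.421836853027344), 166.1365203857422) [ 393.6 -311.6   17. ] 63.70602389826824
knob 258.6164383561644 172.1095890410959 73.0 [ 514.96007401 -305.67224457   35.        ]
```

View pics/barrel.png

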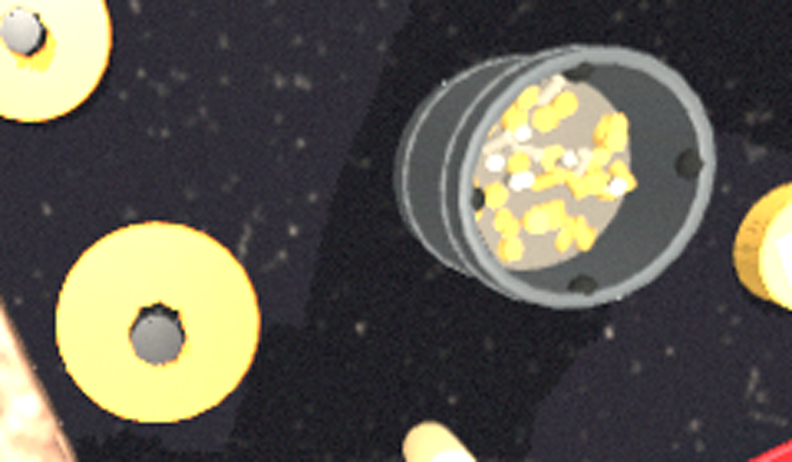

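The lid disc is a full circle. The barrel's outer rim spans crop x 460–714, y 46–308, so its centre is at (387.9,128.6) in the full picture.

```bash
python3 - <<'E'
from h import *
z=np.load('w1.npz');f,K,W=z['f'],z['K'],z['W']
B=onz(K,W,387.9,128.6,90);print(B,np.linalg.norm(onz(K,W,349.4,128.6,90)-onz(K,W,426.4,128.6,90)))
z=np.load('top0.npz');print('top',onz(z['K'],z['W'],497/1.5625-.3,337/1.5625-.3,90))
print(tool([518,-309,250]),tool([518,-309,38.5]),'barrel-lid in tool', tool(B)-tool([518,-309,90]))
E
```

```text
[ 512.54434791 -155.12605177   90.        ] 82.49205135594065
top [ 511.5533286  -154.89677129   90.        ]
[ 2.01377493  4.98920428 -0.95676167] [  2.40345593   5.61326127 210.54195866] barrel-lid in tool [ 64.15605357 139.96669141  -0.53119748]
```

```bash
python3 -m inch '[[[0,0,50,0,0,0,100],[0,0,100,0,0,0,100],[0,0,120,0,0,0,100],[0,0,120,0,0,0,100],[0,0,120,0,0,0,100],[0,0,120,0,0,0,100]]]'
python3 - <<'E'
from h import *
o=status.get_obs();print(o['ee_pos'],o['qvel'].round(3),tool([518,-309,38.5]))
f,K,W=cam('wrist');print(status.get_obs()['ee_pos']);hsv=cv2.cvtColor(f,cv2.COLOR_RGB2HSV)
m=cv2.inRange(hsv,(8,150,100),(30,255,255))
for x in cv2.findContours(m,0,2)[0]:
    if cv2.contourArea(x)>300:
        e=cv2.fitEllipse(cv2.convexHull(x));print(e,onz(K,W,*e[0],17).round(1))
save('w2',f)
E
```

```text
t: 2.75
ee_pos: [518.7, -306.4, 132.1]
orientation: [0.611, 3.079, -0.002]
ft_force: [0.4, 0.1, 1.5]
width: 87.6
grasp_force: 0.0
[ 518.69945683 -306.42704244  132.08424496] [-0.    -0.011 -0.     0.    -0.002 -0.002] [-7.04854800e-02 -2.60151902e+00  9.35860427e+01]
[ 518.78012528 -306.48708566  132.28269349]
((380.1611328125, 365.6746826171875), (23.89780616760254, 306.49664306640625), 88.9277114868164) [ 775.5 -251.    17. ]
((410.8893737792969, 312.8275146484375), (25.689273834228516, 56.401668548583984), 164.88186645507812) [ 712.7 -198.7   17. ]
((255.0175323486328, 196.38710021972656), (83.15657806396484, 86.71449279785156), 90.86699676513672) [ 517.4 -308.9   17. ]
((437.4595031738281, 158.68112182617188), (20.024337768554688, 33.006710052490234), 107.60726928710938) [ 548.5 -135.7   17. ]
((453.4995422363281, 129.3543701171875), (36.42327117919922, 52.71205139160156), 55.2740592956543) [ 527.2 -116.8   17. ]
((197.08384704589844, 70.43946075439453), (72.95915222167969, 80.7179946899414), 161.71958923339844) [ 393.6 -311.3   17. ]
```

```bash
python3 -m inch '[[[0,-2.6,40,0,0,0,100],[0,-2.6,75,0,0,0,100],[0,-2.6,93.5,0,0,0,100],[0,-2.6,93.5,0,0,0,100],[0,-2.6,93.5,0,0,0,100],[0,-2.6,93.5,0,0,0,100]]]'; python3 -m inch '[[[0,0,0,0,0,0,0],[0,0,0,0,0,0,0],[0,0,0,0,0,0,0],[0,0,0,0,0,0,0],[0,0,0,0,0,0,0],[0,0,0,0,0,0,0],[0,0,0,0,0,0,0],[0,0,0,0,0,0,0]]]'
```

```text
t: 3.4
ee_pos: [517.9, -309.0, 38.8]
orientation: [0.611, 3.078, -0.002]
ft_force: [0.7, 0.2, -0.4]
width: 88.0
grasp_force: 0.0
t: 4.2
ee_pos: [516.5, -308.3, 36.7]
orientation: [-0.611, -3.081, -0.0]
ft_force: [0.2, 0.3, -0.1]
width: 27.5
grasp_force: 0.0
```

```bash
python3 -m inch '[[[0,0,0,0,0,0,0],[0,0,0,0,0,0,0],[0,0,0,0,0,0,0],[0,0,0,0,0,0,0],[0,0,0,0,0,0,0]]]'; python3 -m inch '[[[0,0,-50,0,0,0,0],[0,0,-90,0,0,0,0],[0,0,-110,0,0,0,0],[64,140,-110,0,0,0,0],[64,140,-110,0,0,0,0],[64,140,-110,0,0,0,0],[64,140,-110,0,0,0,0],[64,140,-110,0,0,0,0],[64,140,-110,0,0,0,0],[64,140,-110,0,0,0,0],[64,140,-110,0,0,0,0],[64,140,-110,0,0,0,0]]]'
python3 - <<'E'
from h import *
o=status.get_obs();print(o['ee_pos'],tool([512.5,-155.1,o['ee_pos'][2]]))
f,K,W=cam('wrist');save('w3',f);np.savez('w3.npz',f=f,K=K,W=W)
E
```

```text
t: 4.7
ee_pos: [516.6, -308.3, 36.8]
orientation: [-0.611, -3.081, -0.0]
ft_force: [0.1, 0.7, -1.5]
width: 21.2
grasp_force: 30.0
t: 5.9
ee_pos: [510.9, -155.3, 146.7]
orientation: [-0.614, -3.081, 0.0]
ft_force: [-0.3, 1.1, -0.5]
width: 21.2
grasp_force: 30.0
[ 510.89322795 -155.34340095  146.71557018] [-1.39090223e+00  8.40447168e-01 -5.31249764e-05]
```

View pics/w3.png

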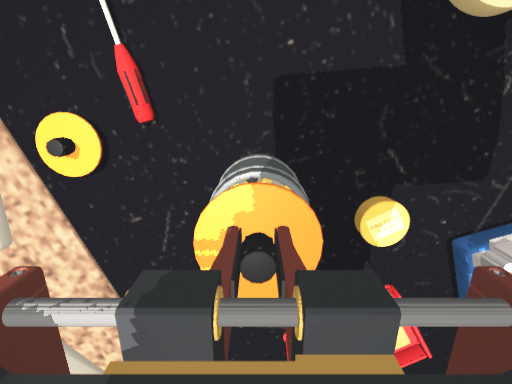

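The lid is gripped level and sits over the barrel, whose edges at u≈216–309 show above the disc.

```bash
python3 - <<'E'
from h import *
z=np.load('w3.npz');f,K,W=z['f'],z['K'],z['W'];hsv=cv2.cvtColor(f,cv2.COLOR_RGB2HSV)
m=cv2.inRange(hsv,(8,150,100),(30,255,255));m[265:]=0;m[:,:185]=0;m[:,330:]=0
c=max(cv2.findContours(m,0,2)[0],key=cv2.contourArea)[:,0]
b=np.array([p for p in c if p[1]<262 and (np.hypot(p[0]-258,p[1]-245)>55)],np.float32)
P=np.array([onz(K,W,*p,127)[:2] for p in b])
A=np.c_[2*P,np.ones(len(P))];s=np.linalg.lstsq(A,(P**2).sum(1),rcond=None)[0];print('lid centre',s[:2],'r',np.sqrt(s[2]+s[:2]@s[:2]),len(b))
for h in(90,60):print(h,proj(K,W,[512.5,-155.1,h]),proj(K,W,[512.5-.382*42,-155.1-.924*42,h]),proj(K,W,[512.5+.382*42,-155.1+.924*42,h]))
E
```

```text
lid centre [ 512.70431068 -156.11678202] r 42.104148848797934 132
90 [258.88691336 221.25461933] [205.20378174 221.28710577] [312.57530327 221.2221297 ]
60 [258.73916596 208.14253887] [211.36746785 208.17177256] [306.11495856 208.11330267]
```

```bash
python3 -m inch '[[[0,1,8,0,0,0,0],[0,1,16,0,0,0,0],[0,1,22,0,0,0,0],[0,1,25,0,0,0,0],[0,1,26,0,0,0,0],[0,1,26,0,0,0,0]]]'; python3 -m inch '[[[0,0,2,0,0,0,0],[0,0,4,0,0,0,0],[0,0,4,0,0,0,0]]]'
```

```text
t: 6.55
ee_pos: [511.0, -153.6, 120.6]
orientation: [-0.611, -3.081, 0.0]
ft_force: [-1.6, -1.5, -0.2]
width: 21.2
grasp_force: 30.0
t: 6.85
ee_pos: [511.9, -153.7, 117.3]
orientation: [0.611, 3.08, -0.0]
ft_force: [-0.1, -1.4, 0.3]
width: 21.0
grasp_force: 30.0
```

```bash
python3 -m inch '[[[0,0,1.5,0,0,0,0],[0,0,1.5,0,0,0,0]]]'; python3 -m inch '[[[0,0,1.5,0,0,0,0],[0,0,1.5,0,0,0,0]]]'
```

```text
t: 7.05
ee_pos: [511.9, -153.7, 115.6]
orientation: [0.611, 3.08, -0.0]
ft_force: [1.4, -1.1, 0.7]
width: 21.3
grasp_force: 30.0
t: 7.25
ee_pos: [511.9, -153.7, 114.7]
orientation: [0.611, 3.08, -0.0]
ft_force: [-2.6, -0.3, 9.7]
width: 21.4
grasp_force: 30.0
```

```bash
python3 -m inch '[[[0,0,0.4,0,0,0,0],[0,0,0.4,0,0,0,0]]]'; python3 -m inch '[[[0,0,0.4,0,0,0,0],[0,0,0.4,0,0,0,0],[0,0,0.4,0,0,0,0]]]'
```

```text
t: 7.45
ee_pos: [512.0, -153.7, 114.7]
orientation: [0.611, 3.08, -0.0]
ft_force: [-2.3, -0.1, 13.8]
width: 21.1
grasp_force: 30.0
t: 7.75
ee_pos: [512.0, -153.7, 114.6]
orientation: [0.611, 3.08, -0.0]
ft_force: [-4.4, 0.9, 17.7]
width: 21.3
grasp_force: 30.0
```

```bash
python3 -m inch '[[[0,0,-1,0,0,0,0],[0,0,-1,0,0,0,60],[0,0,-1,0,0,0,60],[0,0,-1,0,0,0,60],[0,0,-1,0,0,0,60],[0,0,-1,0,0,0,60],[0,0,-1,0,0,0,60],[0,0,-50,0,0,0,60],[0,0,-100,0,0,0,100],[0,0,-150,0,0,0,100],[0,0,-150,0,0,0,100],[0,0,-150,0,0,0,100],[0,0,-150,0,0,0,100]]]'
python3 - <<'E'
from h import *
f,K,W=cam('scene');np.savez('s2.npz',f=f,K=K,W=W);g,Kw,Ww=cam('wrist');np.savez('w4.npz',f=g,K=Kw,W=Ww)
c=proj(K,W,[512,-155,80]).astype(int);print(c);a=cv2.resize(f[c[1]-45:c[1]+45,c[0]-40:c[0]+40],None,fx=6,fy=6,interpolation=cv2.INTER_CUBIC)
hs=g[60:330,100:420];b=cv2.resize(hs,(320,540*320//320)) if 0 else cv2.copyMakeBorder(hs,0,270,0,0,cv2.BORDER_CONSTANT)
save('lid',np.hstack([a,b]))
E
```

```text
t: 9.05
ee_pos: [510.2, -153.2, 261.4]
orientation: [-0.611, -3.079, -0.001]
ft_force: [-0.1, 0.2, 0.3]
width: 87.0
grasp_force: 0.0
[289 255]
```

View pics/lid.png

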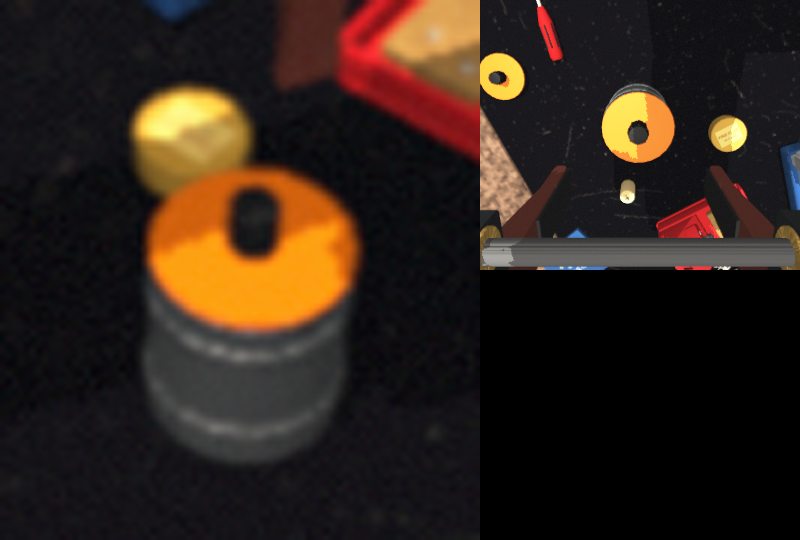

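The lid sits level on the barrel with no gap visible. I'll check its height by triangulating the disc across the scene and wrist views.

```bash
python3 - <<'E'
from h import *
L=[]
for n,c in(('s2',(289,252)),('w4',(258,187))):
    z=np.load(n+'.npz');f,K,W=z['f'],z['K'],z['W'];hsv=cv2.cvtColor(f,cv2.COLOR_RGB2HSV)
    m=cv2.inRange(hsv,(6,150,80),(30,255,255));k=np.zeros_like(m);cv2.circle(k,c,60,255,-1);m&=k
    x=[x for x in cv2.findContours(m,0,2)[0] if cv2.contourArea(x)>200];x=min(x,key=lambda q:np.hypot(*(cv2.minEnclosingCircle(q)[0]-np.array(c))))
    e=cv2.fitEllipse(cv2.convexHull(x));print(n,e,onz(K,W,*e[0],93).round(1));L.append(ray(K,W,*e[0]))
    if n=='s2':
        for h in(95,101):
            P=np.array([proj(K,W,[512.5+43*np.cos(t),-155.1+43*np.sin(t),h]) for t in np.linspace(0,6.28,60)]);print(h,P.min(0).round(1),P.max(0).round(1))
        print('mask',cv2.boundingRect(x))
(o1,d1),(o2,d2)=L;s=np.linalg.lstsq(np.c_[d1,-d2],o2-o1,rcond=None)[0];print(o1+d1*s[0],o2+d2*s[1])
E
```

```text
s2 ((287.58721923828125, 244.77195739746094), (34.88691329956055, 45.75786590576172), 136.2526397705078) [ 525.6 -133.6   93. ]
95 [273.  238.9] [307.3 264.9]
101 [273.  237.3] [307.5 263.3]
mask (271, 224, 38, 41)
w4 ((257.823486328125, 186.9534454345703), (71.00667572021484, 73.5308837890625), 89.5683364868164) [ 513.8 -154.6   93. ]
[ 505.91834352 -151.2737681   122.27017136] [ 506.32933191 -151.5156166   122.39972243]
```

```bash
python3 -m inch '[[[-2,0,50,0,0,0,0],[-2,0,90,0,0,0,0],[-2,0,106,0,0,0,0],[-2,0,106,0,0,0,0],[-2,0,106,0,0,0,0],[-2,0,106,0,0,0,0],[-2,0,106,0,0,0,0],[-2,0,106,0,0,0,0],[-2,0,106,0,0,0,0],[-2,0,106,0,0,0,0],[-2,0,106,0,0,0,0],[-2,0,106,0,0,0,0]]]';python3 -m inch '[[[0,0,3,0,0,0,0],[0,0,5,0,0,0,0],[0,0,6,0,0,0,0],[0,0,6,0,0,0,0]]]'; python3 -m inch '[[[0,0,1,0,0,0,0],[0,0,2,0,0,0,0],[0,0,2,0,0,0,0]]]'
```

```text
t: 10.35
ee_pos: [513.2, -154.3, 157.1]
orientation: [0.611, 3.081, -0.0]
ft_force: [1.0, -0.1, -0.2]
width: 0.5
grasp_force: 0.0
t: 10.75
ee_pos: [513.0, -154.3, 150.7]
orientation: [-0.611, -3.081, -0.0]
ft_force: [-0.4, -0.1, 0.4]
width: 0.5
grasp_force: 0.0
t: 11.05
ee_pos: [513.1, -154.3, 148.9]
orientation: [-0.612, -3.081, -0.0]
ft_force: [0.2, 0.4, 0.3]
width: 0.7
grasp_force: 0.0
```

```bash
python3 -m inch '[[[0,0,2,0,0,0,0],[0,0,4,0,0,0,0],[0,0,4,0,0,0,0]]]'; python3 -m inch '[[[0,0,1.5,0,0,0,0],[0,0,3,0,0,0,0],[0,0,3,0,0,0,0]]]'
```

```text
t: 11.35
ee_pos: [512.9, -154.2, 144.7]
orientation: [-0.611, -3.081, -0.0]
ft_force: [0.3, 0.3, 0.5]
width: 0.4
grasp_force: 0.0
t: 11.65
ee_pos: [513.0, -154.3, 141.8]
orientation: [-0.611, -3.081, -0.0]
ft_force: [0.1, 1.3, -0.1]
width: 0.6
grasp_force: 0.0
```

Past 146 without contact, so the lid isn't proud. I'll touch down at about 140 to confirm.

```bash
python3 -m inch '[[[0,0,1,0,0,0,0],[0,0,1.5,0,0,0,0],[0,0,1.5,0,0,0,0]]]'; python3 -m inch '[[[0,0,0.8,0,0,0,0],[0,0,0.8,0,0,0,0]]]'
```

```text
t: 11.95
ee_pos: [513.1, -154.3, 140.5]
orientation: [-0.612, -3.081, -0.0]
ft_force: [0.6, -0.3, -1.4]
width: 0.5
grasp_force: 0.0
t: 12.15
ee_pos: [513.2, -154.3, 140.4]
orientation: [0.611, 3.081, -0.0]
ft_force: [-1.7, 1.2, 6.5]
width: 0.5
grasp_force: 3.2
```

```bash
python3 -m inch '[[[0,0,0.4,0,0,0,0],[0,0,0.4,0,0,0,0]]]'; python3 -m inch '[[[0,0,-50,0,0,0,0],[0,0,-100,0,0,0,50],[0,0,-140,0,0,0,100],[45,310,-160,0,0,-0.32,100],[45,310,-160,0,0,-0.32,100],[45,310,-160,0,0,-0.32,100],[45,310,-160,0,0,-0.32,100],[45,310,-160,0,0,-0.32,100],[45,310,-160,0,0,-0.32,100],[45,310,-160,0,0,-0.32,100],[45,310,-160,0,0,-0.32,100],[45,310,-160,0,0,-0.32,100],[45,310,-160,0,0,-0.32,100],[45,310,-160,0,0,-0.32,100]]]'
python3 - <<'E'
from h import *
f,K,W=cam('wrist');np.savez('w5.npz',f=f,K=K,W=W);save('w5',cv2.resize(f,(768,576),interpolation=cv2.INTER_CUBIC))
E
```

```text
t: 12.35
ee_pos: [513.2, -154.3, 140.3]
orientation: [0.611, 3.081, -0.0]
ft_force: [-2.9, 1.7, 9.5]
width: 0.4
grasp_force: 5.1
t: 13.75
ee_pos: [589.7, 147.7, 299.3]
orientation: [-0.116, -3.139, 0.0]
ft_force: [0.9, -0.3, 0.1]
width: 87.5
grasp_force: 0.0
```

View pics/w5.png

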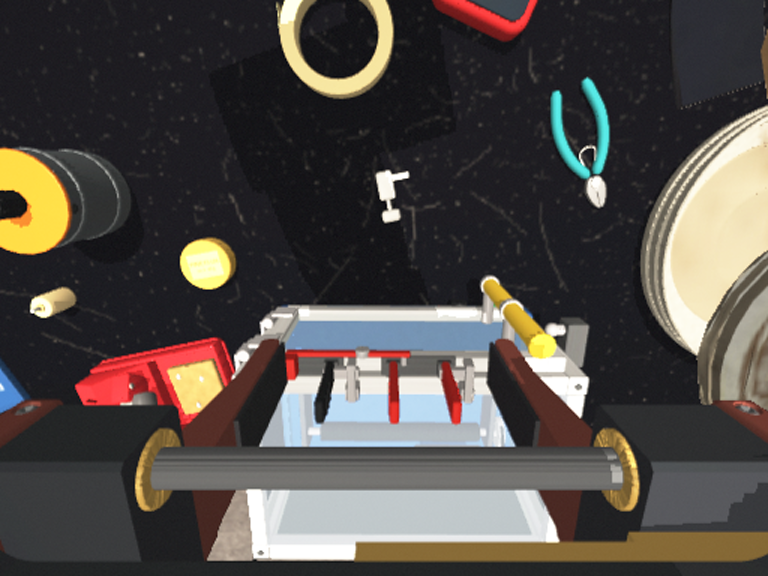

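The white frame shows two red tabs with tops at (394,418) and (455,420), one visible black tab at (322,418), and the yellow cap at (542,346). The lid is level on the barrel at left.

```bash
python3 - <<'E'
from h import *
z=np.load('w5.npz');f,K,W=z['f'],z['K'],z['W'];hsv=cv2.cvtColor(f,cv2.COLOR_RGB2HSV)
r=cv2.inRange(hsv,(0,150,60),(6,255,255))|cv2.inRange(hsv,(174,150,60),(180,255,255))
for a,b in((255,270),(293,312)):
    s=r[:,a:b][238:285];v=np.where(s.any(1))[0]
    for q in v[-8:]:
        u=np.where(s[q])[0];print(q+238,a+u.min(),a+u.max(),end=' | ')
    q=v[-1];u=np.where(s[q-2])[0].mean()+a
    print('\n top back edge',onz(K,W,u,q+238.5,225).round(1))
y=cv2.inRange(hsv,(24,150,190),(32,255,255));k=np.zeros_like(y);k[215:245,345:375]=255;y&=k
M=cv2.moments(y,True);print('cap',M['m10']/M['m00'],M['m01']/M['m00'],M['m00'],onz(K,W,361,231,215).round(1),onz(K,W,M['m10']/M['m00'],M['m01']/M['m00'],215).round(1))
g=cv2.resize(f[180:290,180:380],None,fx=4,fy=4,interpolation=cv2.INTER_CUBIC);save('gate',g)
E
```

```text
274 259 265 | 275 259 265 | 276 260 265 | 277 260 265 | 278 260 265 | 279 260 265 | 280 260 265 | 281 261 264 | 
 top back edge [658. 147. 225.]
275 300 306 | 276 301 306 | 277 301 306 | 278 301 306 | 279 301 306 | 280 301 306 | 281 302 306 | 282 303 304 | 
 top back edge [661.8 184.4 225. ]
cap 361.09952606635073 230.48815165876778 211.0 [618.7 238.7 215. ] [618.2 238.8 215. ]
```

View pics/gate.png

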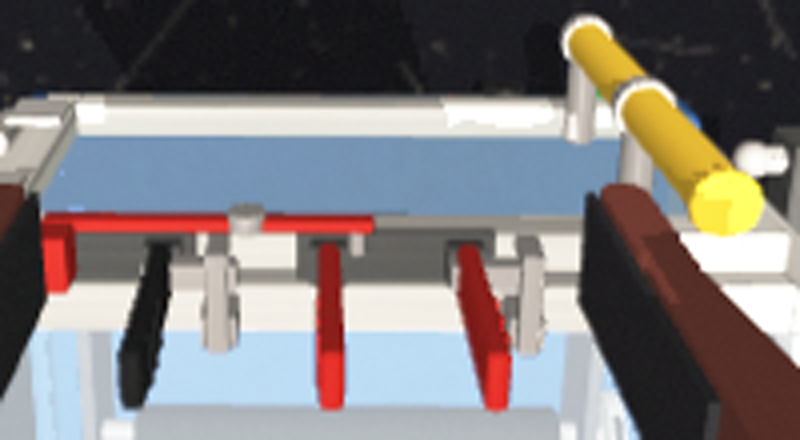

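```bash
python3 - <<'E'
from h import *
for p in([652.5,166,208],[646.6,82.2,208],[618.4,238.7,196]):print(tool(p).round(1))
E
python3 -m inch '[[[-61,23,0,0,0,0,75],[-61,23,0,0,0,0,75],[-61,23,40,0,0,0,75],[-61,23,70,0,0,0,75],[-61,23,70,0,0,0,75],[-61,23,70,0,0,0,75],[-61,23,70,0,0,0,75],[-61,23,70,0,0,0,75]]]'
python3 - <<'E'
from h import *
o=status.get_obs();print(o['ee_pos'])
for p in([652.5,166,208],[646.6,82.2,208],[618.4,238.7,196]):print(tool(p).round(1))
f,K,W=cam('wrist');save('w6',f[150:330,150:370].repeat(3,0).repeat(3,1))
E
```

```text
[-61.2  22.7  91.4]
[-61.5 -61.3  91.4]
[-21.8  92.7 103.3]
t: 14.6
ee_pos: [653.5, 168.0, 231.6]
orientation: [0.113, 3.136, 0.001]
ft_force: [-0.5, 0.6, -0.3]
width: 65.9
grasp_force: 0.0
[653.45525893 168.00062876 231.55152641]
[ 0.9 -2.1 23.5]
[  0.7 -86.1  23.5]
[40.2 68.  35.5]
```

View pics/w6.png

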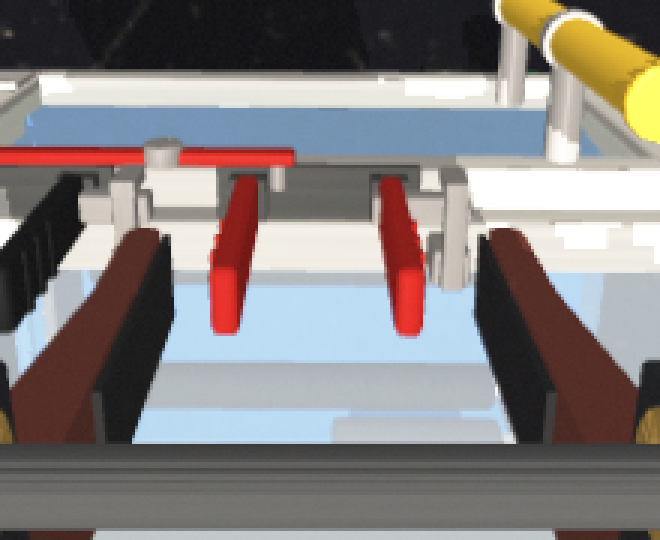

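The fingertips (170 and 478) straddle the red tabs (225 and 410) almost centrally. I'll descend and squeeze.

```bash
python3 -m inch '[[[1,-2,12,0,0,0,75],[1,-2,23,0,0,0,75],[1,-2,23,0,0,0,75],[1,-2,23,0,0,0,75],[1,-2,23,0,0,0,0],[1,-2,23,0,0,0,0],[1,-2,23,0,0,0,0],[1,-2,23,0,0,0,0],[1,-2,23,0,0,0,0],[1,-2,23,0,0,0,0],[1,-2,23,0,0,0,0],[1,-2,23,0,0,0,0],[1,-2,23,0,0,0,0],[1,-2,23,0,0,0,0]]]'
```

```text
t: 16.05
ee_pos: [651.4, 166.6, 206.6]
orientation: [0.113, 3.139, 0.002]
ft_force: [-0.3, 4.8, 2.1]
width: 22.6
grasp_force: 30.0
```

```bash
python3 -m inch '[[[0,0,0,0,0,0,75],[0,0,0,0,0,0,75],[0,0,0,0,0,0,75],[0,0,0,0,0,0,75],[0,0,0,0,0,0,75],[0,0,-45,0,0,0,75],[0,-42,-50,0,0,0,75],[0,-84,-50,0,0,0,75],[0,-84,-50,0,0,0,75],[0,-84,-50,0,0,0,75],[0,-84,-30,0,0,0,75],[0,-84,-30,0,0,0,75],[0,-84,-30,0,0,0,75]]]'
python3 - <<'E'
from h import *
o=status.get_obs();print(o['ee_pos']);print(tool([646.6,82.2,208]))
f,K,W=cam('wrist');save('w7',f[150:330,130:370].repeat(3,0).repeat(3,1))
E
```

```text
t: 17.35
ee_pos: [645.0, 83.3, 235.9]
orientation: [-0.111, -3.138, 0.0]
ft_force: [0.3, 0.1, -0.4]
width: 65.8
grasp_force: 0.0
[644.98436213  83.28156768 235.87843639]
[-1.72795405 -0.96122456 27.87611006]
```

View pics/w7.png

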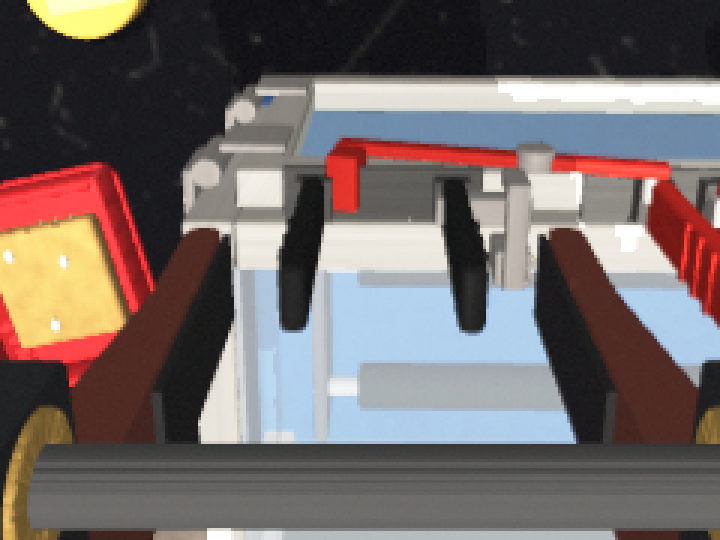

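The rocker has tilted and its block is lifted. The black tabs (293 and 472) are centred between the tips (233 and 537).

```bash
python3 -m inch '[[[-1,-0.5,15,0,0,0,75],[-1,-0.5,28,0,0,0,75],[-1,-0.5,28,0,0,0,75],[-1,-0.5,28,0,0,0,75],[-1,-0.5,28,0,0,0,0],[-1,-0.5,28,0,0,0,0],[-1,-0.5,28,0,0,0,0],[-1,-0.5,28,0,0,0,0],[-1,-0.5,28,0,0,0,0],[-1,-0.5,28,0,0,0,0],[-1,-0.5,28,0,0,0,0],[-1,-0.5,28,0,0,0,0],[-1,-0.5,28,0,0,0,0],[-1,-0.5,28,0,0,0,0]]]'
```

```text
t: 18.8
ee_pos: [646.5, 82.7, 208.8]
orientation: [0.113, 3.139, 0.002]
ft_force: [0.3, 6.7, 2.2]
width: 22.5
grasp_force: 30.0
```

```bash
python3 -m inch '[[[0,0,0,0,0,0,60],[0,0,0,0,0,0,60],[0,0,0,0,0,0,60],[0,0,0,0,0,0,60],[0,0,-45,0,0,0,60],[10,40,-50,0,0,0,60],[40,80,-50,0,0,0,60],[40,120,-50,0,0,0,60],[40,154,-50,0,0,0,60],[40,154,-50,0,0,0,60],[40,154,-50,0,0,0,60],[40,154,-50,0,0,0,60],[40,154,-50,0,0,0,60]]]'
python3 - <<'E'
from h import *
o=status.get_obs();print(o['ee_pos'],tool([618.4,238.7,196]))
f,K,W=cam('wrist');hsv=cv2.cvtColor(f,cv2.COLOR_RGB2HSV);m=cv2.inRange(hsv,(24,150,190),(32,255,255));m[:150]=0;m[:,:150]=0;m[:,400:]=0
x=max(cv2.findContours(m,0,2)[0],key=cv2.contourArea);e=cv2.fitEllipse(x);print(e,onz(K,W,*e[0],215))
E
```

```text
t: 20.1
ee_pos: [617.5, 236.8, 258.2]
orientation: [-0.115, -3.139, 0.001]
ft_force: [0.0, -0.6, 1.1]
width: 52.7
grasp_force: 0.0
[617.47100381 236.7516562  258.23663874] [-0.80135939  2.03578154 62.23561436]
((261.5404968261719, 227.9626922607422), (18.607852935791016, 20.834070205688477), 88.3758316040039) [618.66775698 239.38034675 215.        ]
```

Consistent (618.5, 239). I'll descend and grip.

```bash
python3 -m inch '[[[-1,2.3,20,0,0,0,60],[-1,2.3,45,0,0,0,60],[-1,2.3,61,0,0,0,60],[-1,2.3,61,0,0,0,60],[-1,2.3,61,0,0,0,60],[-1,2.3,61,0,0,0,0],[-1,2.3,61,0,0,0,0],[-1,2.3,61,0,0,0,0],[-1,2.3,61,0,0,0,0],[-1,2.3,61,0,0,0,0],[-1,2.3,61,0,0,0,0],[-1,2.3,61,0,0,0,0],[-1,2.3,61,0,0,0,0],[-1,2.3,61,0,0,0,0],[-1,2.3,61,0,0,0,0]]]'
python3 - <<'E'
from h import *
o=status.get_obs();p=o['ee_pos'];print(o['t'],p)
# arc rows in tool axes relative to now
th=np.arctan(.071);d=np.array([np.sin(th),np.cos(th),0]);n=np.array([np.cos(th),-np.sin(th),0])
r=203*d-40*n;Rm=R.from_rotvec(o['orientation']).as_matrix();Rm=np.c_[-n,d,[0,0,-1]]
print('hinge',p-r)
for a in(.03,.06,.1,.15,.2,.3,.4,.5,.6,.7,.8,.9,1,1.1,1.2,1.3,1.4,1.5,1.57):
    s=R.from_rotvec([0,0,a]).apply(r)-r;print(a,(Rm.T@s).round(1)[:2],end=' ')
E
```

```text
t: 21.65
ee_pos: [618.6, 239.7, 197.5]
orientation: [0.113, 3.14, -0.001]
ft_force: [0.5, -5.9, 2.8]
width: 13.5
grasp_force: 30.0
21.65 [618.6131411  239.735895   197.49225783]
hinge [644.13589188  34.4127614  197.49225783]
0.03 [ 6.1 -1.3] 0.06 [12.1 -2.8] 0.1 [20.1 -5. ] 0.15 [29.9 -8.3] 0.2 [ 39.5 -12. ] 0.3 [ 58.2 -20.9] 0.4 [ 75.9 -31.6] 0.5 [ 92.4 -44. ] 0.6 [107.6 -58. ] 0.7 [121.4 -73.5] 0.8 [133.5 -90.3] 0.9 [ 143.9 -108.1] 1 [ 152.4 -127. ] 1.1 [ 159.1 -146.6] 1.2 [ 163.7 -166.7] 1.3 [ 166.3 -187.2] 1.4 [ 166.8 -207.9] 1.5 [ 165.3 -228.5] 1.57 [ 163.  -242.8]
```

```bash
python3 -m inch '[[[3,-0.5,0,0,0,0,0],[6,-1.3,0,0,0,0,0],[9,-2,0,0,0,0,0],[12,-2.8,0,0,0,0,0],[16,-3.9,0,0,0,0,0],[20,-5,0,0,0,0,0],[25,-6.6,0,0,0,0,0],[30,-8.3,0,0,0,0,0],[30,-8.3,0,0,0,0,0]]]'
```

```text
t: 22.55
ee_pos: [587.7, 233.8, 197.5]
orientation: [0.113, 3.139, -0.001]
ft_force: [1.9, -4.5, 2.0]
width: 13.2
grasp_force: 30.0
```

```bash
python3 -m inch '[[[9.5,-3.7,0,0,0,0,0],[19,-8,0,0,0,0,0],[28.2,-12.6,0,0,0,0,0],[37.2,-17.8,0,0,0,0,0],[45.9,-23.3,0,0,0,0,0],[54.3,-29.3,0,0,0,0,0],[62.4,-35.7,0,0,0,0,0],[70.2,-42.5,0,0,0,0,0],[77.6,-49.7,0,0,0,0,0],[84.7,-57.2,0,0,0,0,0],[91.4,-65.2,0,0,0,0,0],[97.6,-73.4,0,0,0,0,0],[103.5,-82,0,0,0,0,0],[108.9,-90.7,0,0,0,0,0],[113.9,-99.8,0,0,0,0,0],[118.4,-109.1,0,0,0,0,0],[122.4,-118.7,0,0,0,0,0],[126,-128.4,0,0,0,0,0],[129.1,-138.3,0,0,0,0,0],[129.1,-138.3,0,0,0,0,0]]]'
```

```text
t: 24.55
ee_pos: [447.7, 104.7, 197.4]
orientation: [-0.114, -3.137, -0.0]
ft_force: [-2.5, 3.2, 6.9]
width: 13.5
grasp_force: 30.0
```

```bash
python3 -m inch '[[[2.6,-10,0,0,0,0,0],[4.6,-20.1,0,0,0,0,0],[6.2,-30.3,0,0,0,0,0],[7.2,-40.6,0,0,0,0,0],[7.7,-51,0,0,0,0,0],[7.7,-61.3,0,0,0,0,0],[7.2,-71.6,0,0,0,0,0],[6.2,-81.9,0,0,0,0,0],[5.2,-89,0,0,0,0,0],[3.9,-96.2,0,0,0,0,0],[3.9,-96.2,0,0,0,0,0],[3.9,-96.2,0,0,0,0,0],[3.9,-96.2,0,0,0,0,0],[3.9,-96.2,0,0,0,0,0]]]'
python3 - <<'E'
from h import *
f,K,W=cam('scene');g=cam('top')[0];o=status.get_obs();print(o['t'],o['ee_pos'],o['ft_force'],o['qvel'].round(3),o['width'])
save('end',np.hstack([f[80:320,150:400],g[90:330,150:400]]).repeat(1,0))
E
```

```text
t: 25.95
ee_pos: [436.7, 9.8, 197.4]
orientation: [-0.113, -3.136, -0.0]
ft_force: [-5.7, 1.6, 11.4]
width: 13.1
grasp_force: 30.0
26.05 [436.64240127   9.82314497 197.3633417 ] [-4.49562001  2.44026333 11.51348818] [ 0.001  0.     0.001 -0.001  0.    -0.001] 13.63005756758988
```

View pics/end.png

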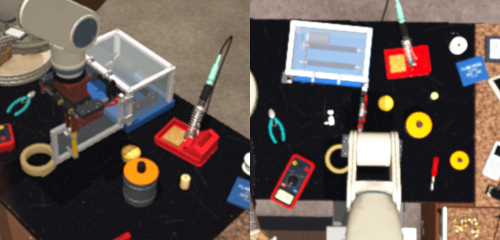

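The gate is open and square to the front (about 1.57 rad), and still in the grip. The lid is level and the bystanders are unmoved.

```bash
python3 -c "
from workcell import ctrl
print(ctrl.close_job())"
```

```text
the job is handed in; nothing more can be done
None
```

The job is handed in after about 26 s: the lid is home on the barrel, the red and then the black catch are squeezed, and the gate is open about 1.57 rad with the gripper still holding its handle; the knob push read 17.7 N at the end, a little over the 6 to 15 N you gave.

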